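Wedge the seed jar up to the press pad

TASK

Take the wooden wedge by its heel and slide it, thin end first and flat on the worktop, under the nose bar of the lift plate until the jar's lid has risen to the rubber pad and bears on it snugly, with about 5 N and never more than 15. Leave the wedge holding it there by itself, keep your fingers off the jar, the stand and its head, and do not disturb the things round about.

Things in the scene. Friction and masses are not known exactly. Their poses are not given: they have to be found in the camera images.
- stand: small fixed grey press stand. Two side rails (18 high, inner faces 76 apart, x = -45 to 83, a low tie across at x = 75) carry a lift plate; the worktop between them is bare. Origin: on the worktop midway between the rails, under the jar. x: the way the wedge goes in, z up. Sleeves 45 high stand at y = -62 and +62
- lift (a joint): vertical slide of the lift plate: 0 at rest on the rails, grows as it rises (m); it falls back if the wedge goes. Plate and jar weigh 4 to 6 N. The wedge sliding in resists with 1.2 to 1.7 N for each N on the nose bar; once the lid meets the pad every N on the pad adds to that. From there 1 mm more of push adds 1 N or several
- lift_nose (a point): lowest line of the round steel nose bar (12 mm thick, 60 long across) under the lift plate's near edge, at its middle: at stand x = -42, 12 above the worktop at rest; rises with the plate. The wedge's slope bears on this bar; the rest of the plate's underside is 8 higher
- head: fixed gantry over the jar: two steel posts, a grey beam (underside 145 above the worktop), and through it an adjusting screw with a black knob on top and a round black rubber pad (30 across) below, which marks the height. The screw is set differently each time and its setting is not measured: the lid starts 4 to 13 mm below the pad. Origin as the stand's. 
- jar: glass seed jar with black screw lid, 64 across, 96 high, loose on the lift plate. Origin: middle of its underside, z up; the flat lid top is 96 above it
- wedge: plain wooden wedge, 180 long, 36 wide, 0.16 kg, flat underside down. Origin: middle of the underside, x towards the thin end. The top slopes 1 in 5 from 4 thick at x = +90 to 30 thick at x = -40, then is flat; the heel, x = -90 to -56, is a block 45 high to hold it by. It stays by friction where it is left (coefficient 0.5 to 0.7)
- wedge_tip (a point): middle of the thin end, on the underside (wedge x = +90). If the heel is raised a little while pushing, the wedge drops when let go and the pad loses a few N: keep it pressed flat
- wedge_grip (a point): middle of the heel block, 30 above the underside (wedge x = -73). Room for the arm: a gas tap sticks out near world (0.60, -0.27, 0.28) m and a shelf at 0.44 m height hangs over x > 0.57, y < 0.08: keep the arm clear of both
- timer: bystander: white bench timer, 71x67x19, lying flat; origin under its middle
- dish_a: bystander: open round dish of seed, 100 across, 14 high; origin under its middle
- dish_b: bystander: open round dish of seed, 96 across, 14 high; origin under its middle
- forceps: bystander: fine steel forceps, 127 long, lying flat; origin under its middle
- pen: bystander: marker pen, 135 long, lying; origin under its middle
- vial_a: bystander: small capped vial, 27 across, 56 high, standing; origin under its middle
- vial_b: bystander: second such vial; origin under its middle
Not all that is in view belongs to the job. What is shaped like the jar but turquoise or yellow is not meant.

How it is judged:
By the outcome, as a careful person would: the job done as asked, in the order asked, and still so for the second after the job is handed in, with the robot touching nothing.
It also fails if it takes over 72 s, if anything falls off the work surface, if the arm or the gripper's body presses on something with over 40 N, if the wrist force passes 120 N, or if a joint passes its speed limit or range.

ROBOT

A 6-joint arm with a two-finger parallel gripper is mounted at the origin on the work surface; the furniture and walls round the work are solid. World frame = base frame: x ahead of the robot, y to its left, z up, the work surface at z = 0. Lengths are in m, angles in degrees, forces in N, time in s.
With the tool pointing down it reaches from about 0.25 to 0.725 m from the base axis. Payload 9.7 kg.
Tool frame: the origin (TCP) lies at the very end of the fingers, on their centre line; the grasp point (between the pads) lies grasp_offset behind it (grasp_offset is the distance from the TCP to the grasp point, in m); z points along the fingers, y is the line along which they close (so a half turn about z gives the same grasp; the last joint's range is limited). The gripper opens to 85 mm and grips with 20 to 120 N. Pads are 22 mm wide; open, the fingers measure 114 mm over their backs; the gripper's body (76 mm by 85 mm) begins 54 mm behind the grasp point. The pads swing forward as they close: fully open they stand 13 mm farther back than shut.
Start: joints at [-75.974, 4.979, 10.078, 95.1, 0, 90], TCP at [0.133, -0.534, 0.231] pointing down, gripper open.
Joint ranges: [-179.16, 179.16], [-48.56, 103.87], [-65.8, 70.77], [-126.05, 130.52], [-82.76, 87.17], [-180, 180]. Speed limits (degrees/s): [127.2, 127.2, 147.25, 180, 180, 180].

INTERFACE

Orientations are given as [roll, pitch, yaw] about the fixed x, y, z axes, in that order (R = Rz(yaw) Ry(pitch) Rx(roll)).
In Python, from workcell import get_obs, camera, calibration, job_done, recognise, cut_out, mark_of, grasp_offset gives the robot as it stands.
- The arm moves only by the tool servo_tool, never from a script. Its argument "moves" is a list of rows, each a list of 3 entries, a list of its own where there are three numbers: the turn, a rotation vector about the tool's x, y, z in degrees, then the shift along the tool's x, y, z in m, then the opening in per cent of the stroke, from 0 (shut) to 100 (fully open). In form: [[[ax, ay, az], [x, y, z], claw], ...]. A call has 1 to 12 rows; each row shifts and turns the commanded pose from where the row before left it, along the tool's axes as they then stand; what a row does not reach is not made up. A row lasts 1/10 s, in which the tool goes at most 50 mm and 8.59 degrees, less where a joint would pass 70% of its speed; a pose out of reach is approached as far as the arm can. A call is refused whole if a number of a shift passes 0.05 or a number of a turn 8.59, either way. A call with a gripper value outside its range is refused whole. The fingers move at their own pace and stop on an object; "force" is the grip in N (left out, the last holds). Time passes only in rows, so rows that do not move let the fingers close. It gives the time, the measured TCP pose, the force, the opening and the grip force at its end, in the units of the state.
- get_obs(): the state, without advancing time (a new reading comes with each control period).
- camera(name): name is "scene" or "top" or "wrist"; returns (picture, depth): 384x512x3 uint8, red, green, blue; 384x512 float32, m along the optical axis (not along the pixel's ray), 0 where there is no reading.
- calibration(name): a dict with "camera_matrix" (3x3 intrinsics, pixels), "dist" ([k1, k2, p1, p2, k3] as OpenCV has them; the pictures are not rectified), "R" (3x3) and "t" (3): a world point X has camera coordinates R X + t. Camera axes: x right, y down, z forward; pixel columns grow to the right and rows downward; lengths in m; the calibration is good to about 2 mm. A picture is of the moment at which its call begins: read the wrist's pose just before it. calibration takes no time and is no camera call; for the wrist camera it gives the pose at the moment of the call.
- job_done(): hands the job in; it is judged then, once.
Trained networks look in the newest picture that a camera, given by its name, has taken for a name from the list of things; names that differ only in an ending like _2 or _b are one class to them, and where a whole thing is asked for, a point or a joint stands for the part that bears it (a point fixed in the world has none). Each returns a list of dicts, best first, with "score" (0 to 1); they miss things now and then, are a little off and sometimes report something else, mostly with a low value. They report only what shows in the picture. A call takes as long as a camera call. They do not tell look-alikes from the thing itself.
- recognise(name, camera): "xyz" ([x, y, z] in m, in the coordinates of the camera as it stood for that picture, good to about 4 mm: the middle of the surface that is visible of it).
- cut_out(name, camera): "mask" (384x512 bool, what is visible of it).
- mark_of(name, camera): "xyz" ([x, y, z] in m, in the coordinates of the camera as it stood for that picture, good to about 4 mm: a listed point, or the origin of a listed thing).
The state is a dict: "time": time; "q": joint angles; "qd": joint speeds; "joint_efforts": joint torques, N m; "ee_pos": TCP position; "tcp_rot": TCP orientation; "wrist_force": force on the tool from outside, world axes, zero at the start; "torque": the same for the moment, N m; "opening": finger opening in m; "grasp_force": force on a finger pad.
Only numpy, scipy, OpenCV 4.12 (cv2) and the standard library are available. Lean on these libraries where they do the work, as an engineer would, in place of code of your own. Each camera call takes 0.05 s, during which the arm holds its last target. There are 200 camera calls.

## Working session

There is one attempt and no reset: what is moved stays moved. The work goes in short steps, Python scripts to look and compute and a tool call to move; the robot and the scene stay as the last step left them, time stands still between calls to the robot, and variables do not carry over. Pictures are saved under pics/ and viewed, at most 10 in all, crops included, and the job is handed in when it is done.

Besides the shell and the picture viewer there is one more tool, called as a command line: name --argument value ..., lists and objects as JSON in quotes. servo_tool: Moves the arm, as the interface text tells. Its arguments: {"type":"object","properties":{"moves":{"type":"array"},"force":{"type":"number"}},"required":["moves"]}

```bash
mkdir -p pics; ls; cat > h.py <<'E'
import numpy as np, cv2
from workcell import *
def w(c,p,cal=None):
    cal=cal or calibration(c); return np.array(cal["R"]).T@(np.array(p)-np.array(cal["t"]))
def cloud(c,d,cal):
    v,u=np.mgrid[:384,:512]; uv=np.stack([u,v],-1).reshape(-1,1,2).astype(float)
    n=cv2.undistortPoints(uv,np.array(cal["camera_matrix"]),np.array(cal["dist"])).reshape(384,512,2)
    P=np.dstack([n*d[...,None],d]); return (P-np.array(cal["t"]))@np.array(cal["R"])
E
python3 - <<'E'
from h import *
s=get_obs(); print(s, grasp_offset if not callable(grasp_offset) else grasp_offset())
im=[]
for c in("scene","top"):
    a,d=camera(c); im.append(a); cal=calibration(c); np.savez(c,a=a,d=d)
    print(c,np.round(w(c,[0,0,0]),3))
    for n in("stand","lift_nose","jar","wedge","wedge_tip","wedge_grip","head"):
        print(n,[(round(r["score"],2),np.round(w(c,r["xyz"],cal),4)) for r in mark_of(n,c)[:3]])
    cv2.imwrite(f"pics/{c}0.png",a[:,:,::-1])
E
```

```text
pics
{'time': 0.0, 'q': array([-7.59740830e+01,  5.00907621e+00,  1.00357173e+01,  9.51015330e+01,
        4.41836131e-05,  9.00003994e+01]), 'qd': array([-0.07617372, -0.0896038 ,  0.01470533, -0.05267363, -0.09739867,
        0.08358107]), 'joint_efforts': array([ 7.64872402e-04, -5.20379591e+01,  4.64813840e+01,  1.57606305e-02,
        1.04510193e-05, -3.04191616e-06]), 'ee_pos': array([ 0.1332407 , -0.53337045,  0.23061382]), 'tcp_rot': array([-1.79925108e+02, -4.36614831e-05,  1.40255175e+01]), 'wrist_force': array([ 0.24427389, -0.10853534, -0.16832735]), 'torque': array([-0.00344119, -0.01681153, -0.04805028]), 'grasp_force': 0.0, 'opening': 0.08546410680375635} 0.0187
scene [-0.828 -0.701  0.673]
stand [(0.6, array([0.4813, 0.0261, 0.002 ])), (0.32, array([0.6088, 0.2285, 0.0053]))]
lift_nose [(0.46, array([0.4712, 0.0706, 0.0142]))]
jar [(0.93, array([ 0.495 , -0.1474, -0.002 ])), (0.67, array([0.4832, 0.0277, 0.0306])), (0.62, array([0.1758, 0.3012, 0.0081]))]
wedge []
wedge_tip []
wedge_grip []
head [(0.71, array([4.829e-01, 2.370e-02, 2.000e-04]))]
top [ 0.289 -0.003  1.087]
stand [(0.88, array([ 0.4879,  0.0284, -0.0009]))]
lift_nose [(0.57, array([0.4763, 0.0711, 0.0138]))]
jar [(0.9, array([0.2817, 0.196 , 0.0006])), (0.71, array([ 4.923e-01, -1.452e-01,  1.000e-04])), (0.68, array([0.4848, 0.0274, 0.0243]))]
wedge [(0.95, array([0.5266, 0.2625, 0.0008]))]
wedge_tip [(0.92, array([6.091e-01, 2.276e-01, 6.000e-04]))]
wedge_grip [(0.63, array([0.4601, 0.2974, 0.0294])), (0.45, array([4.863e-01, 2.900e-02, 4.000e-04]))]
head [(0.66, array([0.4849, 0.0316, 0.002 ])), (0.16, array([0.4769, 0.0709, 0.0156]))]
```

View pics/scene0.png

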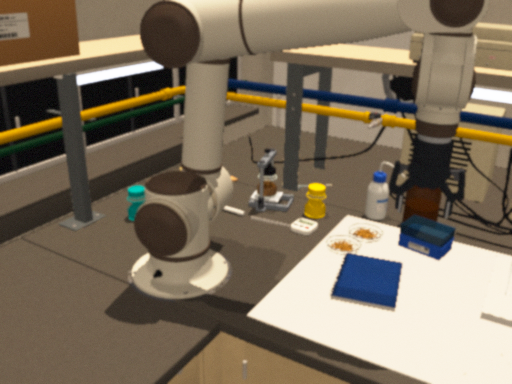

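View pics/top0.png

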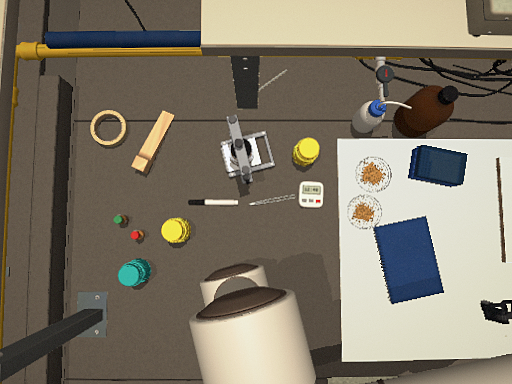

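The scene picture shows the stand at about (270,195). The top picture shows the stand at (247,153), the wedge at (152,142) with its heel at lower left (141,162), and yellow and turquoise decoy jars. The pen and forceps lie near the stand, and the entry side is its left (+y). I'll move over towards the wedge for a close look.

servo_tool --moves '[[[0, 0, 0], [0.017, -0.028, -0.01], 100], [[0, 0, 0], [0.017, -0.028, -0.01], 100], [[0, 0, 0], [0.017, -0.028, -0.01], 100], [[0, 0, 0], [0.017, -0.028, -0.01], 100], [[0, 0, 0], [0.017, -0.028, -0.01], 100], [[0, 0, 0], [0.017, -0.028, -0.01], 100], [[0, 0, 0], [0.017, -0.028, -0.01], 100], [[0, 0, 0], [0.017, -0.028, -0.01], 100], [[0, 0, 0], [0.017, -0.028, -0.01], 100], [[0, 0, 0], [0.017, -0.028, 0], 100], [[0, 0, 0], [0.017, -0.028, 0], 100], [[0, 0, 0], [0.017, -0.028, 0], 100]]'

```text
time: 2.0
ee_pos: [0.2498, -0.157, 0.3215]
tcp_rot: [180.0, -0.0, 14.0]
wrist_force: [1.5, -0.2, 0.6]
opening: 0.0852
grasp_force: 0.0
```

servo_tool --moves '[[[0, 0, 0], [0.017, -0.028, 0], 100], [[0, 0, 0], [0.017, -0.028, 0], 100], [[0, 0, 0], [0.017, -0.028, 0], 100], [[0, 0, 0], [0.017, -0.028, 0], 100], [[0, 0, 0], [0.017, -0.028, 0], 100], [[0, 0, 5], [0.017, -0.028, 0], 100], [[0, 0, 5], [0.017, -0.028, 0], 100], [[0, 0, 5], [0.016, -0.028, 0], 100], [[0, 0, 5], [0.014, -0.03, 0], 100], [[0, 0, 5], [0.012, -0.03, 0], 100], [[0, 0, 5], [0.01, -0.03, 0], 100], [[0, 0, 5], [0.006, -0.02, 0], 100]]'

```text
time: 3.2
ee_pos: [0.371, -0.013, 0.3311]
tcp_rot: [-171.0, 2.1, -8.8]
wrist_force: [0.1, 0.4, -0.5]
opening: 0.0852
grasp_force: 0.0
```

```bash
cat > look.py <<'E'
from h import *
import sys
i=sys.argv[1]
s=get_obs(); cal=calibration("wrist"); a,d=camera("wrist"); np.savez("wr"+i,a=a,d=d,**{k:np.array(cal[k]) for k in("camera_matrix","dist","R","t")})
print(s["time"],s["ee_pos"],s["tcp_rot"],"cam",w("wrist",[0,0,0],cal),"axis",np.array(cal["R"])[2])
for n in sys.argv[2:]:
    print(n,[(round(r["score"],2),np.round(w("wrist",r["xyz"],cal),4)) for r in mark_of(n,"wrist")[:3]])
cv2.imwrite(f"pics/wr{i}.png",a[:,:,::-1])
E
python3 look.py 1 stand lift_nose jar wedge wedge_tip wedge_grip head
```

```text
3.2 [ 0.37104251 -0.01300285  0.33109403] [-171.03330894    2.05416409   -8.82186173] cam [ 0.44746953 -0.04766743  0.46963681] axis [-0.30225914  0.19813591 -0.93240633]
stand []
lift_nose [(0.33, array([0.4842, 0.031 , 0.0288]))]
jar [(0.97, array([0.2835, 0.1957, 0.0006])), (0.87, array([ 0.4889, -0.1457,  0.0005])), (0.82, array([ 0.1768,  0.3031, -0.0019]))]
wedge [(0.92, array([0.5273, 0.2637, 0.003 ])), (0.45, array([0.6088, 0.2341, 0.0024]))]
wedge_tip [(0.72, array([0.6065, 0.2361, 0.0029]))]
wedge_grip [(0.81, array([0.4652, 0.2957, 0.0306]))]
head [(0.65, array([ 0.4829,  0.03  , -0.0018]))]
```

```bash
python3 -c "
from h import *
s=get_obs();print(s['q'],s['ee_pos'],s['tcp_rot'],s['wrist_force'],s['torque'])"
```

```text
[ -8.70597854 -13.99943302   3.3583837  109.36454979   8.88710192
 179.94501071] [ 0.37028957 -0.01215952  0.3312388 ] [-171.11099851    1.99823698   -8.65161635] [ 0.21428422 -0.16962716 -0.12371004] [-0.15207979  0.01176127 -0.01583803]
```

View pics/wr1.png

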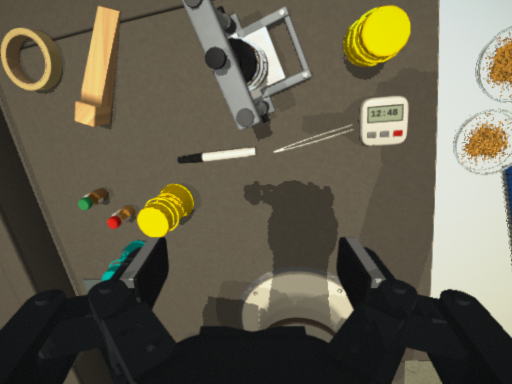

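q6 ran into its limit, so I must grasp with the yaw turned half round (155°).

```bash
cat >> h.py <<'E'
from scipy.spatial.transform import Rotation as Ro
def delta(pos,rpy,s=None):
    s=s or get_obs(); R=Ro.from_euler("xyz",s["tcp_rot"],degrees=True); T=Ro.from_euler("xyz",rpy,degrees=True)
    dr=(R.inv()*T); return dr.as_rotvec(degrees=True), R.inv().apply(np.array(pos)-s["ee_pos"]), T.inv().apply(np.array(pos)-s["ee_pos"])
def yawfit(P,lo,hi,c,r):
    m=(P[...,2]>lo)&(P[...,2]<hi)&(np.hypot(P[...,0]-c[0],P[...,1]-c[1])<r)
    q=P[m][:,:2]; return q,cv2.minAreaRect((q*1000).astype(np.float32))
E
python3 - <<'E'
from h import *
print(delta([.371,-.013,.331],[180,0,-9]))
for f in("wr1","top"):
    z=np.load(f+".npz"); cal=z if f!="top" else calibration("top")
    P=cloud(f,z["d"],cal)
    print(f)
    for nm,lo,hi,c,r in(("heel",.035,.06,(.463,.296),.05),("wedge",.003,.06,(.53,.262),.1),("beam",.13,.18,(.484,.028),.1),("rails",.012,.024,(.484,.028),.12)):
        q,b=yawfit(P,lo,hi,c,r); print(nm,len(q),np.round(b[0],1),np.round(b[1],1),round(b[2],1), q.mean(0).round(4))
E
```

```text
(array([-8.88199728,  2.02124009,  0.19264396]), array([8.36595248e-04, 7.47760452e-04, 9.53543432e-05]), array([0.00083316, 0.00071899, 0.0002388 ]))
wr1
heel 511 [458.8 293.1] [36.5 34.9] 67.3 [0.4589 0.2902]
wedge 3937 [518.4 265.7] [170.3 182.4] 16.3 [0.5241 0.2756]
beam 3355 [480.4  26.9] [138.1  28.5] 15.0 [0.4798 0.0255]
rails 1218 [485.3  11.4] [133.5 130.4] 14.5 [ 0.4984 -0.0171]
top
heel 183 [460.9 294.7] [36.7 39. ] 65.2 [0.4583 0.2949]
wedge 1312 [529.2 266.1] [190.1 188. ] 70.3 [0.5228 0.2748]
beam 624 [483.3  28.7] [145.2  28.6] 13.5 [0.4815 0.0289]
rails 381 [479.6  10.2] [119.5 130.7] 14.4 [0.4853 0.0088]
```

```bash
python3 - <<'E'
from h import *
D=np.array([.460,.295,.23])-np.array([.371,-.013,.331])
for k in range(20):
    y=-9+8.2*(k+.5); T=Ro.from_euler("xyz",[180,0,y],degrees=True); print(k,(T.inv().apply(D/20)).round(3))
E
```

```text
0 [ 0.003 -0.016  0.005]
1 [ 0.005 -0.015  0.005]
2 [ 0.007 -0.014  0.005]
3 [ 0.009 -0.013  0.005]
4 [ 0.011 -0.012  0.005]
5 [ 0.013 -0.01   0.005]
6 [ 0.014 -0.008  0.005]
7 [ 0.015 -0.006  0.005]
8 [ 0.016 -0.004  0.005]
9 [ 0.016 -0.001  0.005]
10 [0.016 0.001 0.005]
11 [0.016 0.003 0.005]
12 [0.015 0.005 0.005]
13 [0.014 0.007 0.005]
14 [0.013 0.009 0.005]
15 [0.011 0.011 0.005]
16 [0.01  0.013 0.005]
17 [0.008 0.014 0.005]
18 [0.006 0.015 0.005]
19 [0.004 0.016 0.005]
```

servo_tool --moves '[[[-4.4, 1, 0], [0, 0, 0], 100], [[-4.4, 1, 0], [0, 0, 0], 100], [[0, 0, -8.2], [0.003, -0.016, 0.005], 100], [[0, 0, -8.2], [0.005, -0.015, 0.005], 100], [[0, 0, -8.2], [0.007, -0.014, 0.005], 100], [[0, 0, -8.2], [0.009, -0.013, 0.005], 100], [[0, 0, -8.2], [0.011, -0.012, 0.005], 100], [[0, 0, -8.2], [0.013, -0.01, 0.005], 100], [[0, 0, -8.2], [0.014, -0.008, 0.005], 100], [[0, 0, -8.2], [0.015, -0.006, 0.005], 100], [[0, 0, -8.2], [0.016, -0.004, 0.005], 100], [[0, 0, -8.2], [0.016, -0.001, 0.005], 100]]'

```text
time: 4.8
ee_pos: [0.4163, 0.1152, 0.2847]
tcp_rot: [-179.8, -1.3, 75.2]
wrist_force: [-0.2, 0.5, -0.5]
opening: 0.0854
grasp_force: 0.0
```

servo_tool --moves '[[[0, 0, -8.2], [0.016, 0.001, 0.005], 100], [[0, 0, -8.2], [0.016, 0.003, 0.005], 100], [[0, 0, -8.2], [0.015, 0.005, 0.005], 100], [[0, 0, -8.2], [0.014, 0.007, 0.005], 100], [[0, 0, -8.2], [0.013, 0.009, 0.005], 100], [[0, 0, -8.2], [0.011, 0.011, 0.005], 100], [[0, 0, -8.2], [0.01, 0.013, 0.005], 100], [[0, 0, -8.2], [0.008, 0.014, 0.005], 100], [[0, 0, -8.2], [0.006, 0.015, 0.005], 100], [[0, 0, -8.2], [0.004, 0.016, 0.005], 100], [[0, 0, 0], [0, 0, 0], 100]]'

```text
time: 5.9
ee_pos: [0.4654, 0.2693, 0.2372]
tcp_rot: [178.8, -0.5, 157.1]
wrist_force: [-0.6, -0.1, 0.1]
opening: 0.085
grasp_force: 0.0
```

```bash
python3 look.py 2 stand lift_nose wedge wedge_tip wedge_grip head; python3 - <<'E'
from h import *
z=np.load("wr2.npz"); P=cloud("w",z["d"],z)
for nm,lo,hi,c,r in(("heel",.035,.06,(.463,.296),.05),("wedge",.003,.06,(.53,.262),.12),("beam",.13,.18,(.484,.028),.1),("rails",.012,.024,(.484,.028),.12)):
    q,b=yawfit(P,lo,hi,c,r)
    if len(q): print(nm,len(q),np.round(b[0],1),np.round(b[1],1),round(b[2],1), q.mean(0).round(4))
E
```

```text
5.9 [0.46542033 0.2692627  0.23715825] [178.80955537  -0.45316409 157.09140925] cam [0.39640865 0.29501722 0.38079609] axis [ 0.27212381 -0.09324573 -0.95773371]
stand [(0.66, array([ 0.4837,  0.0289, -0.0011])), (0.28, array([ 0.3085,  0.3455, -0.0024]))]
lift_nose [(0.79, array([0.4722, 0.0681, 0.0115]))]
wedge [(0.65, array([ 5.276e-01,  2.635e-01, -2.000e-04]))]
wedge_tip [(0.94, array([ 0.6072,  0.2301, -0.0007])), (0.48, array([0.4849, 0.0274, 0.0285]))]
wedge_grip [(0.81, array([0.4618, 0.2909, 0.0302]))]
head []
heel 885 [458.4 295.5] [35.7 33.2] 66.3 [0.4576 0.2953]
wedge 4360 [523.7 284.7] [194.1 186.8] 21.0 [0.52   0.2873]
beam 1370 [497.6  35.1] [116.2  27.8] 16.3 [0.4704 0.0346]
rails 1622 [477.6   9.4] [121.4 132.9] 15.1 [0.4756 0.0232]
```

View pics/wr2.png

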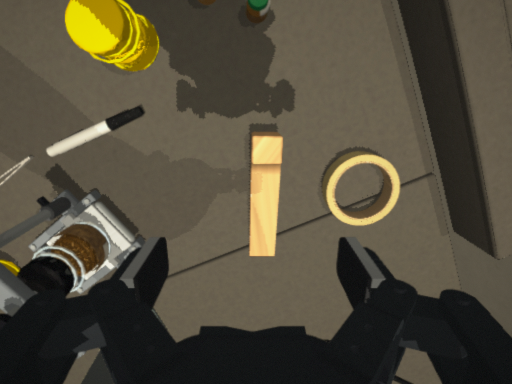

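The wrist picture shows the wedge at (265,195), heel at the top (267,148), and the tape roll at (362,190) to its right. The stand is at lower left (80,250). I go down with the fingers partly closed.

```bash
python3 -c "
from h import *
s=get_obs();print(s['time'],s['q'],s['ee_pos'],delta([.4605,.2935,.012],[180,0,156.3]))"
```

```text
6.25 [29.26917396  2.53715218  8.3324904  95.01241564  1.0763461  52.59657476] [0.46579465 0.26719949 0.23878005] (array([ 1.27446774, -0.38360793,  0.37993635]), array([0.01377019, 0.01700043, 0.22731104]), array([0.01541955, 0.02195422, 0.22678005]))
```

servo_tool --moves '[[[1.27, -0.4, 0], [0, 0, 0], 60], [[0, 0, 0.4], [0.007, 0.011, 0.02], 60], [[0, 0, 0], [0.008, 0.011, 0.03], 60], [[0, 0, 0], [0, 0, 0.03], 60], [[0, 0, 0], [0, 0, 0.03], 60], [[0, 0, 0], [0, 0, 0.02], 60], [[0, 0, 0], [0, 0, 0], 60]]'

```text
time: 6.95
ee_pos: [0.4594, 0.2928, 0.1053]
tcp_rot: [-179.7, -0.1, 156.3]
wrist_force: [0.9, 0.6, 0.1]
opening: 0.0512
grasp_force: 0.0
```

```bash
python3 look.py 3 wedge_tip wedge_grip; python3 - <<'E'
from h import *
z=np.load("wr3.npz"); P=cloud("w",z["d"],z)
for nm,lo,hi,c,r in(("heel",.035,.06,(.463,.296),.04),):
    q,b=yawfit(P,lo,hi,c,r)
    if len(q): print(nm,len(q),np.round(b[0],1),np.round(b[1],1),round(b[2],1), q.mean(0).round(4))
print(delta([.4605,.2935,.012],[180,0,156.3]))
E
```

```text
6.95 [0.45943026 0.29275783 0.10534541] [-1.79698513e+02 -1.40290410e-01  1.56344985e+02] cam [0.39153529 0.32316002 0.24861056] axis [ 0.26567289 -0.1216778  -0.95635371]
wedge_tip [(0.92, array([ 0.607 ,  0.2313, -0.0036]))]
wedge_grip [(0.96, array([0.4607, 0.2953, 0.0279]))]
heel 2147 [458.3 295.2] [35.8 33.9] 67.9 [0.457  0.2958]
(array([0.02298821, 0.05079583, 0.05451291]), array([ 0.00060688, -0.00074159,  0.09766766]), array([ 0.0005196 , -0.00070294,  0.09766845]))
```

View pics/wr3.png

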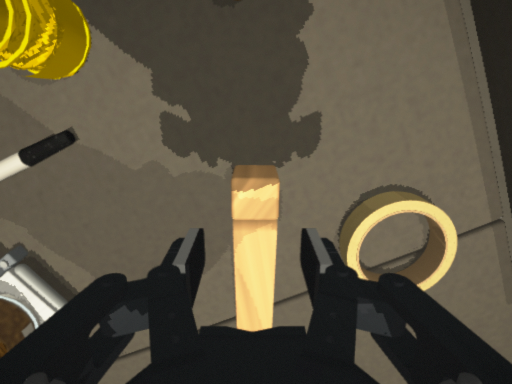

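The wedge is centred between the fingers in this view, with the heel at (255,195). I go down and grip.

servo_tool --moves '[[[0, 0, 0], [0, -0.001, 0.03], 60], [[0, 0, 0], [0, 0, 0.03], 60], [[0, 0, 0], [0, 0, 0.02], 60], [[0, 0, 0], [0, 0, 0.013], 60], [[0, 0, 0], [0, 0, 0], 60], [[0, 0, 0], [0, 0, 0], 10], [[0, 0, 0], [0, 0, 0], 10], [[0, 0, 0], [0, 0, 0], 10], [[0, 0, 0], [0, 0, 0], 10], [[0, 0, 0], [0, 0, 0], 10]]' --force 60

```text
time: 8.1
ee_pos: [0.4613, 0.2934, 0.0171]
tcp_rot: [179.9, 0.1, 156.4]
wrist_force: [-0.6, -0.3, 6.6]
opening: 0.0348
grasp_force: 61.2
```

```bash
python3 look.py 4 wedge_tip wedge_grip lift_nose
```

```text
8.1 [0.46128279 0.29337439 0.01705948] [1.79889038e+02 8.67120122e-02 1.56370422e+02] cam [0.39244842 0.3229906  0.16000382] axis [ 0.27193044 -0.11681111 -0.95520103]
wedge_tip []
wedge_grip []
lift_nose []
```

servo_tool --moves '[[[0, 0, 0], [0, 0, -0.01], 10], [[0, 0, 0], [0, 0, -0.01], 10], [[0, 0, 5], [0, 0, 0], 10], [[0, 0, 7.8], [0, 0, 0], 10], [[0, 0, 7.8], [0, 0, 0], 10], [[0, 0, 7.8], [0, 0, 0], 10], [[0, 0, 7.8], [0, 0, 0], 10], [[0, 0, 7.8], [0, 0, 0], 10], [[0, 0, 7.7], [-0.009, -0.012, 0], 10], [[0, 0, 0], [-0.015, -0.017, 0], 10], [[0, 0, 0], [-0.0145, -0.017, 0], 10], [[0, 0, 0], [0, 0, 0], 10]]'

```text
time: 9.5
ee_pos: [0.4262, 0.2413, 0.0361]
tcp_rot: [-180.0, 0.0, 104.6]
wrist_force: [0.4, 0.5, -0.7]
opening: 0.035
grasp_force: 60.5
```

```bash
python3 look.py 5 wedge_tip wedge_grip lift_nose stand head jar; python3 - <<'E'
from h import *
z=np.load("wr5.npz"); P=cloud("w",z["d"],z)
for nm,lo,hi,c,r in(("heel",.055,.08,(.426,.245),.04),("wedge",.028,.06,(.455,.13),.09),("beam",.13,.18,(.484,.028),.1),("rails",.012,.024,(.484,.028),.12)):
    q,b=yawfit(P,lo,hi,c,r)
    if len(q): print(nm,len(q),np.round(b[0],1),np.round(b[1],1),round(b[2],1), q.mean(0).round(4))
print(delta([.4264,.2445,.037],[180,0,104.7]))
E
```

```text
9.5 [0.4262457  0.2412954  0.03607906] [-1.79955459e+02  3.70667110e-02  1.04621767e+02] cam [0.40779864 0.31391007 0.17910416] axis [ 0.07341154 -0.28582299 -0.95546636]
wedge_tip []
wedge_grip [(0.75, array([0.4277, 0.242 , 0.0463]))]
lift_nose []
stand []
head []
jar [(0.65, array([0.2776, 0.1993, 0.0022]))]
heel 7733 [425.  243.9] [76.4 35.2] 14.5 [0.4251 0.2469]
wedge 2171 [436.6 202.8] [35.8 29.6] 14.9 [0.4361 0.2047]
(array([-0.0187883 ,  0.0143934 , -0.00857303]), array([ 0.00157288, -0.00080138, -0.00165833]), array([ 0.00157341, -0.0008006 , -0.0016582 ]))
```

View pics/wr5.png

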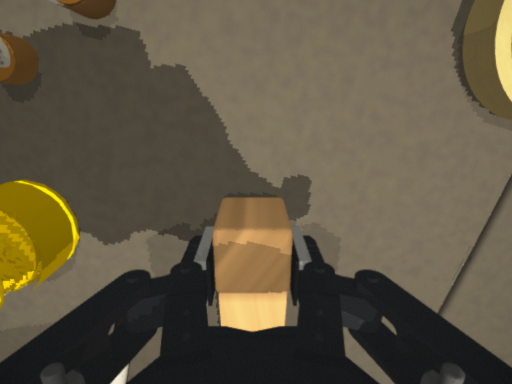

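Held squarely, heel at (252,245) in the wrist view. I lower it and check from the top camera.

servo_tool --moves '[[[0, 0, 0], [0, 0, 0.008], 10], [[0, 0, 0], [0, 0, 0.007], 10], [[0, 0, 0], [0, 0, 0.003], 10], [[0, 0, 0], [0, 0, 0], 10]]'

```text
time: 10.25
ee_pos: [0.4269, 0.2426, 0.0171]
tcp_rot: [-179.9, 0.0, 104.7]
wrist_force: [-2.2, -0.7, 2.4]
opening: 0.0352
grasp_force: 61.0
```

```bash
python3 - <<'E'
from h import *
for i in range(4): s=get_obs(); print(s["ee_pos"].round(4),s["wrist_force"].round(2),s["torque"].round(2)); a,d=camera("top")
cal=calibration("top"); P=cloud("t",d,cal)
for n in("stand","lift_nose","wedge","wedge_tip","head","jar"): print(n,[(round(r["score"],2),np.round(w("t",r["xyz"],cal),4)) for r in mark_of(n,"top")[:3]])
cv2.imwrite("pics/top1.png",cv2.resize(a[90:230,100:320,::-1],None,fx=3.6,fy=3.6,interpolation=cv2.INTER_CUBIC))
a,d=camera("scene"); cv2.imwrite("pics/sc1.png",cv2.resize(a[130:230,200:340,::-1],None,fx=5,fy=5,interpolation=cv2.INTER_CUBIC))
E
```

```text
[0.4269 0.2426 0.0171] [-2.22 -0.73  2.41] [-0.2   0.4  -0.09]
[0.4269 0.2426 0.017 ] [-2.29 -0.9   1.29] [-0.21  0.42 -0.02]
[0.427  0.2426 0.017 ] [-1.57  0.28  0.56] [-0.12  0.26 -0.04]
[0.4271 0.2426 0.017 ] [-0.37 -0.84  0.  ] [-0.04  0.18 -0.07]
stand [(0.67, array([0.4873, 0.0294, 0.0011])), (0.3, array([0.4729, 0.0745, 0.0138]))]
lift_nose [(0.72, array([0.474 , 0.0709, 0.0124]))]
wedge [(0.97, array([0.4474, 0.1783, 0.0035]))]
wedge_tip [(0.96, array([0.4697, 0.0871, 0.003 ]))]
head [(0.65, array([0.4261, 0.2439, 0.0293])), (0.62, array([ 0.4848,  0.0345, -0.0009]))]
jar [(0.89, array([ 0.4901, -0.1436,  0.0019])), (0.71, array([0.486 , 0.0248, 0.025 ])), (0.6, array([0.2818, 0.1957, 0.0014]))]
```

View pics/top1.png

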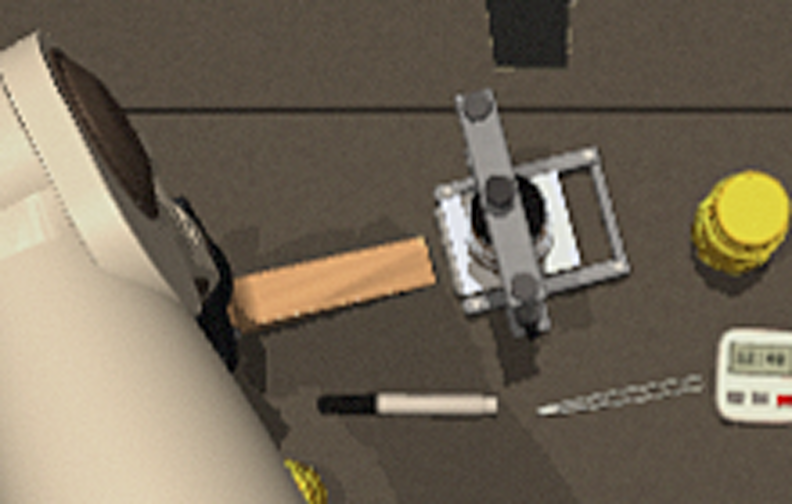

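Top view: the wedge tip at (429,262) points at the plate's near edge, whose middle is (452,250). It is centred to within a few mm and parallel. I press it down lightly and advance.

servo_tool --moves '[[[0, 0, 0], [0, 0, 0.0015], 10], [[0, 0, 0], [-0.004, 0.0005, 0], 10], [[0, 0, 0], [-0.005, 0.0005, 0], 10], [[0, 0, 0], [-0.005, 0.0005, 0], 10], [[0, 0, 0], [-0.005, 0.0005, 0], 10], [[0, 0, 0], [-0.005, 0, 0], 10], [[0, 0, 0], [-0.005, 0, 0], 10], [[0, 0, 0], [-0.005, 0, 0], 10]]'

```text
time: 11.6
ee_pos: [0.4387, 0.2112, 0.017]
tcp_rot: [179.9, -0.1, 104.7]
wrist_force: [-1.3, 3.4, 5.4]
opening: 0.0351
grasp_force: 61.4
```

servo_tool --moves '[[[0, 0, 0], [-0.002, 0, 0], 10], [[0, 0, 0], [-0.002, 0, 0], 10], [[0, 0, 0], [-0.002, 0, 0], 10], [[0, 0, 0], [-0.002, 0, 0], 10]]'

```text
time: 12.0
ee_pos: [0.4407, 0.2036, 0.017]
tcp_rot: [179.9, -0.1, 104.7]
wrist_force: [-1.3, 4.0, 6.4]
opening: 0.0349
grasp_force: 61.5
```

servo_tool --moves '[[[0, 0, 0], [-0.002, 0, 0], 10], [[0, 0, 0], [-0.002, 0, 0], 10], [[0, 0, 0], [-0.002, 0, 0], 10], [[0, 0, 0], [-0.002, 0, 0], 10]]'

```text
time: 12.4
ee_pos: [0.4427, 0.1959, 0.017]
tcp_rot: [179.9, -0.1, 104.7]
wrist_force: [-1.8, 4.0, 5.2]
opening: 0.035
grasp_force: 61.5
```

servo_tool --moves '[[[0, 0, 0], [-0.002, 0, 0], 10], [[0, 0, 0], [-0.002, 0, 0], 10], [[0, 0, 0], [-0.002, 0, 0], 10], [[0, 0, 0], [-0.002, 0, 0], 10]]'

```text
time: 12.8
ee_pos: [0.4447, 0.1881, 0.017]
tcp_rot: [179.9, -0.1, 104.7]
wrist_force: [-1.2, 5.0, 6.4]
opening: 0.0351
grasp_force: 61.5
```

servo_tool --moves '[[[0, 0, 0], [-0.002, 0, 0], 10], [[0, 0, 0], [-0.002, 0, 0], 10], [[0, 0, 0], [-0.002, 0, 0], 10], [[0, 0, 0], [-0.002, 0, 0], 10]]'

```text
time: 13.2
ee_pos: [0.4465, 0.1814, 0.017]
tcp_rot: [179.9, -0.2, 104.8]
wrist_force: [-1.9, 11.6, 5.7]
opening: 0.0351
grasp_force: 61.3
```

servo_tool --moves '[[[0, 0, 0], [-0.002, 0, 0], 10], [[0, 0, 0], [-0.002, 0, 0], 10], [[0, 0, 0], [-0.002, 0, 0], 10], [[0, 0, 0], [-0.002, 0, 0], 10]]'

```text
time: 13.6
ee_pos: [0.4486, 0.1736, 0.017]
tcp_rot: [179.9, -0.2, 104.8]
wrist_force: [-2.2, 11.8, 6.4]
opening: 0.0353
grasp_force: 61.3
```

```bash
python3 - <<'E'
from h import *
for i in range(3): s=get_obs(); print(s["ee_pos"].round(4),s["wrist_force"].round(2)); a,d=camera("scene")
cv2.imwrite("pics/sc2.png",cv2.resize(a[140:220,225:325,::-1],None,fx=7,fy=7,interpolation=cv2.INTER_CUBIC))
E
```

```text
[0.4486 0.1736 0.017 ] [-2.21 11.77  6.41]
[0.4486 0.1734 0.0171] [-1.88  9.5   6.06]
[0.4486 0.1734 0.017 ] [-3.13  9.74  6.1 ]
```

View pics/sc2.png

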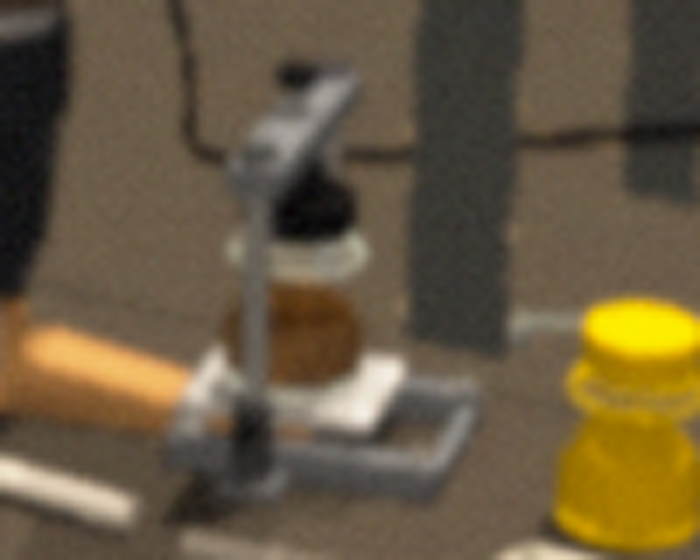

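The picture shows the wedge under the nose at (190,410) and the jar upright. The lid/pad gap can't be resolved here, so I go on by force.

servo_tool --moves '[[[0, 0, 0], [-0.002, 0, 0], 10], [[0, 0, 0], [-0.002, 0, 0], 10], [[0, 0, 0], [-0.001, 0, 0], 10], [[0, 0, 0], [-0.001, 0, 0], 10]]'

```text
time: 14.15
ee_pos: [0.4501, 0.1678, 0.0171]
tcp_rot: [179.9, -0.2, 104.7]
wrist_force: [-2.2, 10.6, 5.4]
opening: 0.0352
grasp_force: 61.4
```

servo_tool --moves '[[[0, 0, 0], [-0.001, 0, 0], 10], [[0, 0, 0], [-0.001, 0, 0], 10]]'

```text
time: 14.35
ee_pos: [0.4506, 0.1659, 0.0171]
tcp_rot: [179.9, -0.2, 104.8]
wrist_force: [-2.6, 11.2, 5.3]
opening: 0.035
grasp_force: 61.4
```

servo_tool --moves '[[[0, 0, 0], [-0.001, 0, 0], 10], [[0, 0, 0], [-0.001, 0, 0], 10], [[0, 0, 0], [-0.001, 0, 0], 10]]'

```text
time: 14.65
ee_pos: [0.4513, 0.163, 0.017]
tcp_rot: [179.9, -0.2, 104.8]
wrist_force: [-2.5, 11.0, 6.9]
opening: 0.0351
grasp_force: 61.4
```

servo_tool --moves '[[[0, 0, 0], [-0.001, 0, 0], 10], [[0, 0, 0], [-0.001, 0, 0], 10], [[0, 0, 0], [-0.001, 0, 0], 10]]'

```text
time: 14.95
ee_pos: [0.4521, 0.1601, 0.017]
tcp_rot: [179.9, -0.2, 104.8]
wrist_force: [-3.3, 10.6, 5.4]
opening: 0.0353
grasp_force: 61.4
```

servo_tool --moves '[[[0, 0, 0], [-0.001, 0, 0], 10], [[0, 0, 0], [-0.001, 0, 0], 10], [[0, 0, 0], [-0.001, 0, 0], 10]]'

```text
time: 15.25
ee_pos: [0.4529, 0.1572, 0.017]
tcp_rot: [179.9, -0.2, 104.8]
wrist_force: [-1.8, 10.7, 5.7]
opening: 0.0351
grasp_force: 61.4
```

servo_tool --moves '[[[0, 0, 0], [-0.001, 0, 0], 10], [[0, 0, 0], [-0.001, 0, 0], 10], [[0, 0, 0], [-0.001, 0, 0], 10]]'

```text
time: 15.55
ee_pos: [0.4536, 0.1543, 0.0171]
tcp_rot: [179.9, -0.2, 104.8]
wrist_force: [-2.9, 11.9, 5.1]
opening: 0.0349
grasp_force: 61.4
```

servo_tool --moves '[[[0, 0, 0], [-0.001, 0, 0], 10], [[0, 0, 0], [-0.001, 0, 0], 10]]'

```text
time: 15.75
ee_pos: [0.4541, 0.1524, 0.0171]
tcp_rot: [179.9, -0.2, 104.8]
wrist_force: [-2.5, 11.3, 7.1]
opening: 0.0351
grasp_force: 61.4
```

servo_tool --moves '[[[0, 0, 0], [-0.001, 0, 0], 10], [[0, 0, 0], [-0.001, 0, 0], 10], [[0, 0, 0], [-0.001, 0, 0], 10]]'

```text
time: 16.05
ee_pos: [0.4549, 0.1494, 0.017]
tcp_rot: [179.9, -0.2, 104.8]
wrist_force: [-3.2, 11.6, 7.1]
opening: 0.0348
grasp_force: 61.4
```

servo_tool --moves '[[[0, 0, 0], [-0.001, 0, 0], 10], [[0, 0, 0], [-0.001, 0, 0], 10], [[0, 0, 0], [-0.001, 0, 0], 10]]'

```text
time: 16.35
ee_pos: [0.4555, 0.1472, 0.0171]
tcp_rot: [179.9, -0.3, 104.8]
wrist_force: [-4.0, 18.2, 6.5]
opening: 0.035
grasp_force: 61.4
```

```bash
python3 - <<'E'
from h import *
for i in range(4): s=get_obs(); print(s["ee_pos"].round(4),s["wrist_force"].round(2),s["torque"].round(2)); a,d=camera("top")
E
```

```text
[0.4555 0.1472 0.0171] [-3.99 18.16  6.45] [ 3.11  0.97 -0.01]
[0.4555 0.1471 0.017 ] [-3.93 16.19  6.13] [ 2.57  0.82 -0.07]
[0.4555 0.1471 0.017 ] [-3.91 15.5   6.31] [ 2.61  0.83 -0.05]
[0.4555 0.1472 0.0171] [-4.17 15.55  5.55] [ 2.57  0.85 -0.04]
```

The force along the push rose from about 11.5 to 18.6 N (standing: 9.9 to 16 N), roughly a doubling of the nose load, so about 5 N on the pad. I ease the push a little, then release and raise the arm.

servo_tool --moves '[[[0, 0, 0], [0.0006, 0, 0], 10], [[0, 0, 0], [0, 0, 0], 10], [[0, 0, 0], [0, 0, 0], 20]]' --force 60

```text
time: 16.85
ee_pos: [0.4555, 0.1472, 0.017]
tcp_rot: [179.9, -0.2, 104.8]
wrist_force: [-2.4, 10.7, 5.8]
opening: 0.0347
grasp_force: 61.5
```

servo_tool --moves '[[[0, 0, 0], [0, 0, 0], 60], [[0, 0, 0], [0, 0, 0], 62], [[0, 0, 0], [0, 0, 0], 62], [[0, 0, 0], [0, 0, 0], 62], [[0, 0, 0], [0, 0, 0], 62], [[0, 0, 0], [0, 0, -0.005], 62], [[0, 0, 0], [0, 0, -0.015], 62], [[0, 0, 0], [0, 0, -0.03], 62], [[0, 0, 0], [0.01, 0, -0.03], 62], [[0, 0, 0], [0.02, 0, -0.03], 62], [[0, 0, 0], [0.03, 0, -0.02], 62], [[0, 0, 0], [0, 0, 0], 62]]'

```text
time: 18.05
ee_pos: [0.4404, 0.2058, 0.1493]
tcp_rot: [179.7, -0.1, 104.8]
wrist_force: [-0.6, -0.5, -0.1]
opening: 0.0529
grasp_force: 0.0
```

```bash
python3 look.py 6 wedge_tip wedge_grip wedge lift_nose jar; python3 - <<'E'
from h import *
a,d=camera("scene"); A=cv2.resize(a[140:220,225:325,::-1],None,fx=4,fy=4,interpolation=cv2.INTER_CUBIC)
b=cv2.imread("pics/wr6.png"); b=cv2.resize(b,(400,300)); cv2.imwrite("pics/m.png",np.hstack([cv2.resize(A,(375,300)),b]))
E
```

```text
18.05 [0.44038583 0.20581098 0.14931697] [ 1.79735927e+02 -6.91930654e-02  1.04788658e+02] cam [0.4210491  0.27790116 0.29246534] axis [ 0.07874357 -0.28259571 -0.95600163]
wedge_tip [(0.46, array([0.4707, 0.0711, 0.02  ]))]
wedge_grip [(0.84, array([0.4552, 0.1492, 0.0284])), (0.32, array([ 0.4826,  0.0289, -0.0029]))]
wedge []
lift_nose [(0.73, array([0.4728, 0.0689, 0.0187]))]
jar [(0.93, array([ 0.282 ,  0.196 , -0.0009])), (0.71, array([0.4822, 0.0274, 0.036 ]))]
```

View pics/m.png

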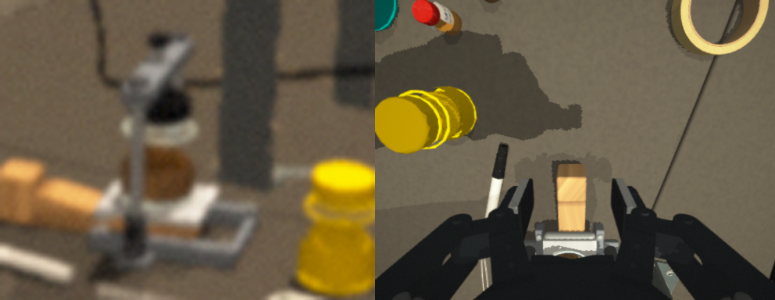

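The picture shows the wedge alone under the nose bar, heel at (570,190), with the lid up at the pad and the jar upright. Nothing nearby has been disturbed, so I hand it in.

```bash
python3 -c "
from workcell import *
print(job_done())"
```

```text
the job is handed in; nothing more can be done
None
```

The job is handed in: the wedge sits flat under the nose bar and holds the jar's lid against the pad by itself, with about 5 N as estimated from the rise in push force (not measured at the pad); the arm is clear, and the last pictures show nothing else disturbed.

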